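# Click the near jaw onto the board holder

## Task

Fit the loose red jaw onto the free end of the board holder's rail, groove towards the board, and slide it along until you feel the two sprung balls click into it and the board's edge sits in its groove, then let go of it there. Slide it gently by feel: do not force it on the rail and do not ram the board. Leave the other things on the bench alone.

Things in the scene. Friction and masses are not known exactly. Their poses are not given: they have to be found in the camera images.
- holder: Board holder, fixed on the blue mat: grey base plate 110 x 300 mm, top 12 mm up, and a level 20 x 20 mm aluminium rail along its y, axis 50 mm above the origin (underside, below the rail's axis). At +y the rail ends free. Towards -y a far red jaw holds a green board (70 mm across, 90 mm along y, 2 mm thick, mid-plane 79.5 mm up) that points to the free end.
- rail_tip (a point): Centre of the rail's free end, axes as the holder's: +y points out of the end. The last 10 mm is a black bevelled nose, 12 mm square at the tip, 20 mm at its root. Two sprung steel balls, one in each side of the rail, stand 4 mm proud at axis height, somewhere 65 to 105 mm in from this tip (set for the board, not measured: to be felt), 21 mm beyond the board's free edge.
- jaw: Loose red jaw, a sleeve standing on the mat: 38 mm wide (x), 38 mm high, 50 mm long (y), bored through along y, 110 to 180 g. Origin: centre of its underside. Ribbed flanks at x = -19 and +19 mm to grip, clear over y = -8 to +25 mm. It goes on the rail -y end first, y along the holder's y; held centred on the rail its origin is 31 mm above the holder's.
- jaw_bore (a point): Middle of the jaw's bore, 19 mm above its underside. Bore 22 x 22 mm, 1 mm clear of the rail all round. Each side wall has a 6 mm lead-in slope at both mouths, a flat, and here a vee notch 8 mm long. The balls first resist with 4 to 14 N on the lead-in, then 0.5 to 4 N on the flat; some 25 mm past first touch they drop in the notches, pull the jaw in with 2 to 5 N and hold it: the click.
- jaw_lip (a point): Front face of the lip on the jaw's roof, 25 mm to -y of its middle, 49.5 mm above its underside: mid-height of a groove 7 mm high and 6.5 mm deep facing -y. Lip 13 mm long, as wide as the jaw, 61 mm high over the underside. At the click the board's edge is 4 mm in the groove; 2.5 mm further it meets the groove's bottom.
- phone: bystander: black phone 72 x 148 x 9 mm lying on the table, origin centre of its underside
- driver: bystander: blue screwdriver 160 mm long, 26 mm thick, lying along its x on the mat, origin under its middle
- dish: bystander: steel screw dish, 84 mm wide, 20 mm high, origin centre of its underside
- tweezers: bystander: steel tweezers 140 mm long, 8 mm high, lying along their x, origin under the middle
- reel: bystander: white solder reel 60 mm wide, 40 mm high, standing on its flange, origin centre of its underside
Mind the look-alikes: they are no part of the job. There is more than one size of the jaw; the job needs the middle-sized.

How it is judged:
On the way, in this order (a step that is already met when the one before it is completed fails the run):
1. the jaw is threaded on the rail, half its length or more (x of jaw in the frame of holder between -0.003 and 0.003 m and z of jaw in the frame of holder between 0.027 and 0.035 m and angle between the y axis of jaw and the y axis of holder, either way round below 0.08 rad and angle between jaw's own z axis and vertical below 0.08 rad and y of jaw in the frame of holder between 0 and 0.125 m), for 0.1 s.
2. the jaw has clicked: both balls sit in its notches (x of jaw in the frame of holder between -0.003 and 0.003 m and z of jaw in the frame of holder between 0.027 and 0.035 m and angle between the y axis of jaw and the y axis of holder, either way round below 0.08 rad and angle between jaw's own z axis and vertical below 0.08 rad and y of ball_a in the frame of jaw between -0.002 and 0.002 m and y of ball_b in the frame of jaw between -0.002 and 0.002 m and y of board in the frame of jaw between -0.07 and -0.06 m), for 0.2 s.
At the end, for the whole second after the job is handed in: The jaw is on the rail, groove towards the board, within 2 mm of the place where both balls sit in its notches (the board's edge is then in the groove), in line with the rail within 0.08 rad, at rest and released (all of step 2 and linear speed of jaw below 0.01 m/s and angular speed of jaw below 0.1 rad/s); the robot touches nothing.
It fails at once if the jaw is pressed on the rail, balls or any part of the holder with more than 30 N (contact force between jaw and holder above 30 N).
It fails at once if the jaw is rammed on the board with more than 6 N (contact force between jaw and board above 6 N).
It fails at once if the gripper touches the board with more than 3 N (contact force between the fingers and board above 3 N).
It fails at once if a bystander (phone, screwdriver, dish, tweezers, reel) is moved by more than 20 mm (distance of any of phone, driver, dish, tweezers, reel from where it was at the start of the episode above 0.02 m).
It also fails if it takes over 58 s, if anything falls off the work surface, if the arm or the gripper's body presses on something with over 40 N, if the wrist force passes 120 N, or if a joint passes its speed limit or range.

## Robot

A 6-joint arm with a two-finger parallel gripper is mounted at the origin on the work surface. World frame = base frame: x ahead of the robot, y to its left, z up, the work surface at z = 0. Lengths are in m, angles in rad, forces in N, time in s.
With the tool pointing down it reaches from about 0.425 to 0.95 m from the base axis. Payload 3.5 kg.
Tool frame: the origin (TCP) lies between the finger pads; the fingertips stand 22 mm ahead of it and the grasp point (between the pads) lies 3 mm ahead of it (ctrl.nose_length is the z of the fingertips in the tool frame, in m); z points along the fingers, y is the line along which they close (so a half turn about z gives the same grasp; the last joint's range is limited). The gripper opens to 85 mm and grips with 20 to 120 N. Pads are 22 mm wide; open, the fingers measure 114 mm over their backs; the gripper's body (76 mm by 85 mm) begins 54 mm behind the grasp point. The pads swing forward as they close: fully open they stand 13 mm farther back than shut.
Start: joints at [1.16, 0.286, 1.577, -0, 1.279, -0.15], TCP at [0.174, 0.652, 0.253] pointing down, gripper open.
Joint ranges: [-2.77, 2.77], [-0.9, 2.22], [0.21, 2.48], [-1.53, 4.67], [0.24, 2.81], [-2.84, 2.84]. Speed limits (rad/s): [2.79, 2.79, 3.14, 3.14, 3.14, 3.14].

## Interface

Orientations are given as a unit quaternion [x, y, z, w].
In Python, from plant import ctrl gives the robot as it stands. The module is installed in compiled form; this text tells all that it offers.
- The arm moves only by the tool send_rows, never from a script. Its argument "rows" is text: rows parted by semicolons, each of 7 numbers parted by spaces: the turn, a rotation vector about the tool's x, y, z in fractions of the full range, 1 being 180 degrees, then the shift along the tool's x, y, z in parts of the range, where 1.0 means 750 mm, then the opening, from -1 (shut) to 1 (fully open). A call has 1 to 8 rows; each row is the pose to reach, as a shift and turn from the pose commanded when the call began, along the tool's axes at that moment; what a row does not reach only later rows make up. A row lasts 1/8 s, in which the tool goes at most 62.5 mm and 10.7 degrees, less where a joint would pass 70% of its speed; a pose out of reach is approached as far as the arm can. Shift and turn numbers lie between -1 and 1, and a call with a number outside is refused. A call with a gripper value outside its range is refused whole. The fingers move at their own pace and stop on an object; "grip_force" is the grip in N (left out, the last holds). Time passes only in rows, so rows that repeat a pose let the fingers close. It gives the time, the measured TCP pose, the force, the opening and the grip force at its end, in the units of the state.
- ctrl.get_state(): the state, without advancing time (a new reading comes with each control period).
- ctrl.read_camera(name): name is "scene" or "top" or "wrist"; returns a dict with "color" (400x640x3 uint8, red, green, blue), "fx", "fy", "cx", "cy" (pixels), "extrinsics" (4x4, takes a point from world to camera coordinates). Camera axes: x right, y down, z forward; pixel columns grow to the right and rows downward; lengths in m; the calibration is good to about 2 mm. A picture is of the moment at which its call begins. There is no depth.
- ctrl.sign_off(): hands the job in; it is judged then, once.
Trained networks look in a picture, given as the dict that the camera call returned (one of the last four; its "shot" number tells which), for a name from the list of things; names that differ only in an ending like _2 or _b are one class to them, and where a whole thing is asked for, a point or a joint stands for the part that bears it (a point fixed in the world has none). Each returns a list of dicts, best first, with "p" (0 to 1); they miss things now and then, are a little off and sometimes report something else, mostly with a low value. They report only what shows in the picture. A call takes as long as a camera call. They do not tell look-alikes from the thing itself.
- ctrl.look_for(picture, target): "position" ([x, y, z] in m, in the coordinates of the camera as it stood for that picture, good to about 4 mm: the middle of the surface that is visible of it).
The state is a dict: "time": time; "qpos": joint angles; "dq": joint speeds; "joint_efforts": joint torques, N m; "eef_pos": TCP position; "tcp_rot": TCP orientation; "contact_force": force on the tool from outside, world axes, zero at the start; "wrist_torque": the same for the moment, N m; "opening": opening from 0.0 (shut) to 1.0 (fully open); "finger_force": force on a finger pad.
Only numpy, scipy, OpenCV 4.12 (cv2) and the standard library are available. Lean on these libraries where they do the work, as an engineer would, in place of code of your own. Each camera call takes 0.05 s, during which the arm holds its last target. There are 200 camera calls.

## Working session

There is one attempt and no reset: what is moved stays moved. The work goes in short steps, Python scripts to look and compute and a tool call to move; the robot and the scene stay as the last step left them, time stands still between calls to the robot, and variables do not carry over. Pictures are saved under pics/ and viewed, at most 10 in all, crops included, and the job is handed in when it is done.

Besides the shell and the picture viewer there is one more tool, called after "Call:" in YAML: its name, and indented under it one key for each argument. send_rows: Moves the arm, as the interface text tells. Its arguments: {"type":"object","properties":{"rows":{"type":"string"},"grip_force":{"type":"number"}},"required":["rows"]}

```bash
mkdir -p pics
cat > h.py <<'E'
import numpy as np, cv2
from plant import ctrl
from scipy.spatial.transform import Rotation as R
def w(p,pic):
    E=np.array(pic["extrinsics"]); return np.linalg.inv(E)@np.r_[p,1]
def px(P,pic):
    c=np.array(pic["extrinsics"])@np.r_[P,1]; return pic["fx"]*c[0]/c[2]+pic["cx"],pic["fy"]*c[1]/c[2]+pic["cy"]
def ray(u,v,pic,z):
    E=np.array(pic["extrinsics"]);Ei=np.linalg.inv(E)
    d=Ei[:3,:3]@[(u-pic["cx"])/pic["fx"],(v-pic["cy"])/pic["fy"],1];o=Ei[:3,3]
    return o+d*(z-o[2])/d[2]
def save(pic,n): cv2.imwrite("pics/"+n,cv2.cvtColor(np.array(pic["color"]),cv2.COLOR_RGB2BGR))
E
cat > a.py <<'E'
from h import *
np.set_printoptions(precision=4,suppress=True)
for c in ["top","scene"]:
    p=ctrl.read_camera(c); save(p,c+"1.png")
    for n in ["holder","rail_tip","jaw","jaw_bore","jaw_lip"]+(["phone","driver","dish","tweezers","reel"] if c=="top" else []):
        for d in ctrl.look_for(p,n)[:4]:
            P=w(d["position"],p)[:3]; print(c,n,round(d["p"],2),P,np.round(px(P,p)))
s=ctrl.get_state();print(s)
E
python3 a.py
```

```text
top holder 0.6 [ 0.603  -0.1037  0.0184] [365. 175.]
top holder 0.58 [0.5589 0.3041 0.007 ] [229. 190.]
top rail_tip 0.61 [ 0.6057 -0.104   0.0143] [365. 175.]
top jaw 0.88 [0.3162 0.4006 0.0505] [187. 273.]
top jaw 0.82 [0.4328 0.1921 0.0419] [263. 232.]
top jaw 0.49 [0.439  0.1033 0.0283] [295. 230.]
top jaw_bore 0.82 [0.3191 0.3993 0.0506] [187. 272.]
top jaw_bore 0.63 [0.4364 0.1005 0.0326] [296. 231.]
top jaw_bore 0.54 [0.4326 0.1926 0.0381] [263. 232.]
top jaw_lip 0.91 [0.3187 0.3994 0.05  ] [187. 272.]
top jaw_lip 0.8 [0.4328 0.1921 0.0404] [263. 232.]
top jaw_lip 0.7 [0.4331 0.0989 0.0329] [296. 232.]
top phone 0.67 [ 0.4408 -0.3934  0.0134] [465. 230.]
top driver 0.54 [ 0.4035 -0.0676  0.0252] [354. 242.]
top dish 0.92 [0.6816 0.2667 0.0171] [242. 150.]
top tweezers 0.76 [0.5583 0.3017 0.0061] [230. 191.]
top tweezers 0.71 [0.4315 0.1912 0.04  ] [264. 232.]
top reel 0.72 [0.4508 0.4267 0.0377] [182. 225.]
top reel 0.49 [0.4357 0.1922 0.0382] [263. 231.]
scene holder 0.84 [ 0.6324 -0.134   0.0167] [309. 269.]
scene rail_tip 0.77 [ 0.6282 -0.142   0.018 ] [305. 270.]
scene jaw
[... 313 characters left out ...]
w_lip 0.81 [0.3407 0.3899 0.042 ] [370. 121.]
scene jaw_lip 0.68 [0.4425 0.1805 0.0353] [346. 166.]
scene jaw_lip 0.5 [0.4438 0.0948 0.0261] [325. 182.]
scene jaw_lip 0.32 [0.6667 0.2709 0.0155] [428. 195.]
{'time': 0.85, 'qpos': array([ 1.16  ,  0.2863,  1.5767, -0.    ,  1.2786, -0.15  ]), 'dq': array([ 0.0015,  0.0006,  0.0008,  0.001 ,  0.0012, -0.0012]), 'joint_efforts': array([  0.0004, -40.5928, -29.2942,  -0.0002,   0.0005,  -0.    ]), 'eef_pos': array([0.174 , 0.6522, 0.2534]), 'tcp_rot': array([0.13  , 0.9915, 0.    , 0.    ]), 'contact_force': array([-1.5041,  0.1826, -0.065 ]), 'wrist_torque': array([-0.0652, -0.0361,  0.0317]), 'finger_force': 0.0, 'opening': 1.0021260980610627}
```

```bash
cd pics; python3 -c "
import cv2
a=cv2.imread('top1.png')[110:310,150:450];cv2.imwrite('t2.png',cv2.resize(a,(800,533),interpolation=2))
a=cv2.imread('scene1.png')[80:380,200:600];cv2.imwrite('s2.png',cv2.resize(a,(800,600),interpolation=2))"
```

```text
(no output)
```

View pics/t2.png

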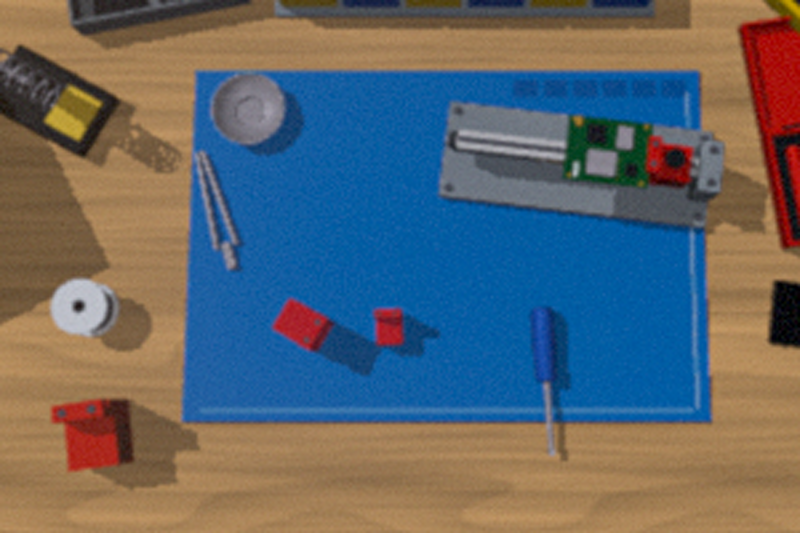

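View pics/s2.png

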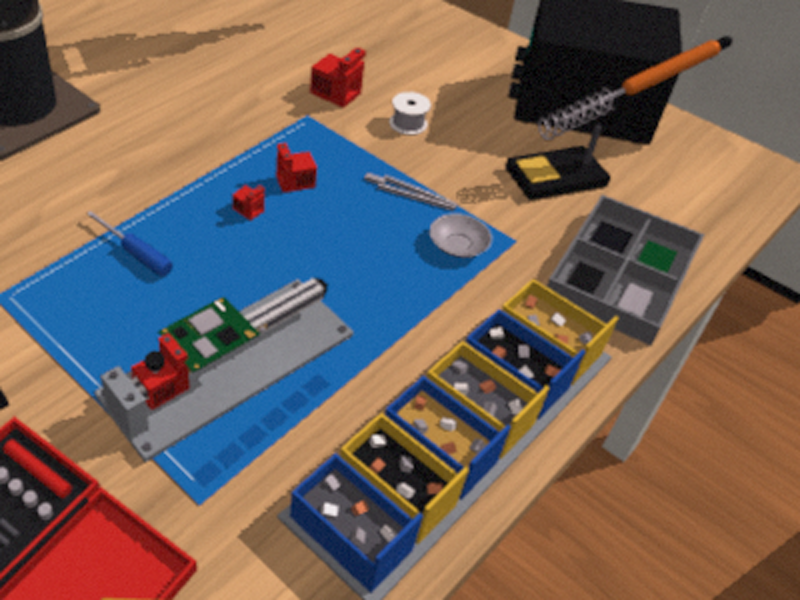

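The top picture (2.67x zoom) shows three loose red jaws: a large one at (95,435), a middle one at (302,325) and a small one at (390,327). The job needs the middle one, at top pixel (263,232). The rail's free end is at zoom (453,140), pointing to +y, and the board's edge is near x=568. I'll move the wrist camera closer.

```bash
cat >> h.py <<'E'
def cmd(pos,yaw=None):
    # yaw = world heading of tool y, pointing down; rows values
    s=ctrl.get_state(); Rt=R.from_quat(s["tcp_rot"])
    sh=Rt.inv().apply(np.array(pos)-s["eef_pos"])*1000
    t=np.zeros(3)
    if yaw is not None:
        y=np.array([np.cos(yaw),np.sin(yaw),0]); z=np.array([0,0,-1.]); x=np.cross(y,z)
        t=np.degrees((Rt.inv()*R.from_matrix(np.c_[x,y,z])).as_rotvec())
    print("turn",np.round(t,2),"shift",np.round(sh,1),"q6",round(s["qpos"][5],2),"t",s["time"])
E
python3 -c "
from h import *
p=ctrl.read_camera('wrist');s=ctrl.get_state();E=np.linalg.inv(p['extrinsics']);Rt=R.from_quat(s['tcp_rot'])
print(Rt.inv().apply(E[:3,3]-s['eef_pos']),Rt.inv().apply(E[:3,2]),p['fx'])
for y in (1.32,1.05,1.57): cmd([.45,.19,.25],y)"
```

```text
[ 0.07810325  0.00062974 -0.11912287] [-3.01401052e-01  7.81821964e-04  9.53497139e-01] 308.25152519444055
turn [ 0.    0.   -0.57] shift [-385.8 -375.4    3.3] q6 -0.15 t 0.9
turn [ 0.  -0.  14.9] shift [-385.8 -375.4    3.3] q6 -0.15 t 0.9
turn [  0.    0.  -14.9] shift [-385.8 -375.4    3.3] q6 -0.15 t 0.9
```

Units first: shifts go in shares of 750 mm and turns go in shares of 180 degrees. So -386 mm / 750 = -0.5147, -375 mm / 750 = -0.5, 70 degrees / 180 = 0.3889.

Call:
send_rows:
  rows: "0 0 0.3889 -0.5147 -0.5 0 1;0 0 0.3889 -0.5147 -0.5 0 1;0 0 0.3889 -0.5147 -0.5 0 1;0 0 0.3889 -0.5147 -0.5 0 1;0 0 0.3889 -0.5147 -0.5 0 1;0 0 0.3889 -0.5147 -0.5 0 1;0 0 0.3889 -0.5147 -0.5 0 1;0 0 0.3889 -0.5147 -0.5 0 1"

```text
time: 1.9
eef_pos: [0.4314, 0.2213, 0.2538]
tcp_rot: [0.675, 0.737, 0.001, 0.0]
contact_force: [-0.0, 1.1, 0.3]
opening: 1.0
finger_force: 0.0
```

```bash
python3 -c "
from h import *
cmd([.45,.19,.25],-.45)"
```

```text
turn [ 0.07 -0.04 30.82] shift [-32.8  15.7   3.8] q6 0.18 t 1.9
```

To row units: -33 mm / 750 = -0.044, 16 mm / 750 = 0.0213, 31 degrees / 180 = 0.1722.

Call:
send_rows:
  rows: "0 0 0.1722 -0.044 0.0213 0 1;0 0 0.1722 -0.044 0.0213 0 1;0 0 0.1722 -0.044 0.0213 0 1;0 0 0.1722 -0.044 0.0213 0 1"

```text
time: 2.4
eef_pos: [0.4496, 0.1914, 0.2535]
tcp_rot: [0.847, 0.531, 0.0, 0.0]
contact_force: [0.2, 0.4, -0.4]
opening: 1.0
finger_force: 0.0
```

```bash
python3 -c "
from h import *
p=ctrl.read_camera('wrist');save(p,'w1.png')
for n in ['jaw','jaw_bore','jaw_lip']:
  for d in ctrl.look_for(p,n)[:3]: P=w(d['position'],p)[:3];print(n,d['p'],P,px(P,p))
np.savez('w1.npz',E=p['extrinsics'],k=[p['fx'],p['fy'],p['cx'],p['cy']])
cmd([.45,.19,.25],-.45)"
```

```text
jaw 0.8 [0.43393027 0.19420324 0.03753467] (np.float64(311.45319836095337), np.float64(181.52374741086712))
jaw 0.78 [0.43224787 0.1106443  0.02529529] (np.float64(340.96243305522506), np.float64(239.39291290219478))
jaw 0.62 [0.32351473 0.39908895 0.04641822] (np.float64(111.9786900689734), np.float64(44.645341064335724))
jaw_bore 0.95 [0.4334691  0.1030508  0.02424298] (np.float64(344.3913697704005), np.float64(243.71318791690274))
jaw_bore 0.95 [0.32070944 0.40202675 0.04994946] (np.float64(105.17312358843316), np.float64(42.272149455872295))
jaw_bore 0.75 [0.43159696 0.19719438 0.03920463] (np.float64(308.3095002017767), np.float64(180.40743045717858))
jaw_lip 0.96 [0.43671117 0.19858752 0.03926808] (np.float64(311.87464613988243), np.float64(177.35425768726577))
jaw_lip 0.66 [0.43114759 0.10652657 0.02598355] (np.float64(341.58647198113215), np.float64(242.74770185131626))
jaw_lip 0.66 [0.32513018 0.4042909  0.05321454] (np.float64(105.11125593577711), np.float64(36.86248781780088))
turn [ 0.01 -0.   -0.04] shift [-1.3  1.3  3.4] q6 0.65 t 2.6
```

View pics/w1.png

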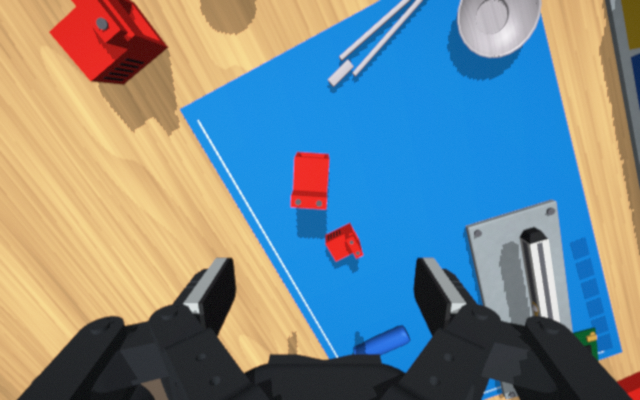

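```bash
cat > fit.py <<'E'
from h import *
from scipy.optimize import minimize
def boxpts(x0,x1,y0,y1,z0,z1): return np.array([[a,b,c] for a in(x0,x1) for b in(y0,y1) for c in(z0,z1)])
JAW=[boxpts(-.019,.019,-.025,.025,0,.038),boxpts(-.019,.019,-.025,-.012,.03,.061)]
def sil(par,z,pic,S=8):
    c,s=np.cos(par[2]),np.sin(par[2]); m=np.zeros((400,640),np.uint8)
    for B in JAW:
        W=np.c_[par[0]+c*B[:,0]-s*B[:,1],par[1]+s*B[:,0]+c*B[:,1],z+B[:,2]]
        q=np.array([px(P,pic) for P in W]); h=cv2.convexHull(q.astype(np.float32))
        t=np.zeros_like(m); cv2.fillPoly(t,[np.round(h*256).astype(np.int32)],255,lineType=cv2.LINE_AA,shift=8); m=np.maximum(m,t)
    return m.astype(float)/255
def red(pic):
    h=cv2.cvtColor(np.array(pic["color"]),cv2.COLOR_RGB2HSV); return (((h[...,0]<10)|(h[...,0]>170))&(h[...,1]>140)&(h[...,2]>45)).astype(np.uint8)
def fit(pics,p0,z=0.002):
    ms=[]
    for pic in pics:
        n,l,st,_=cv2.connectedComponentsWithStats(red(pic)); u,v=px([p0[0],p0[1],.03],pic)
        k=l[int(v),int(u)]; print("px",st[k]); ms.append((l==k).astype(float))
    f=lambda p: sum(np.abs(sil(p,z,q)-m).sum()/m.sum() for q,m in zip(pics,ms))
    r=minimize(f,p0,method="Nelder-Mead",options=dict(initial_simplex=np.array(p0)+np.array([[0,0,0],[.008,0,0],[0,.008,0],[0,0,.1]]),xatol=1e-5,fatol=1e-5))
    print(np.round(r.x,4),round(r.fun,3)); return r.x
E
python3 -c "
from fit import *
W=ctrl.read_camera('wrist');T=ctrl.read_camera('top');S=ctrl.read_camera('scene')
for ps in ([W],[S],[T],[W,S]):
  for z in (0.001,.003,.005): fit(ps,[.434,.192,-.45],z)
"
```

```text
px [ 291  153   38   56 1809]
[ 0.4331  0.196  -0.4863] 0.127
px [ 291  153   38   56 1809]
[ 0.4341  0.1971 -0.4969] 0.143
px [ 291  153   38   56 1809]
[ 0.434   0.1967 -0.4917] 0.16
px [339 152  19  24 347]
[ 0.4296  0.1999 -0.5393] 0.246
px [339 152  19  24 347]
[ 0.4345  0.1955 -0.6844] 0.206
px [339 152  19  24 347]
[ 0.4348  0.1954 -0.5947] 0.24
px [263 225  11  16 112]
[ 0.432   0.1904 -0.41  ] 1.667
px [263 225  11  16 112]
[ 0.4336  0.1927 -0.4692] 1.634
px [263 225  11  16 112]
[ 0.434   0.1918 -0.4509] 1.698
px [ 291  153   38   56 1809]
px [339 152  19  24 347]
[ 0.4331  0.1962 -0.4905] 0.39
px [ 291  153   38   56 1809]
px [339 152  19  24 347]
[ 0.4344  0.1964 -0.5301] 0.408
px [ 291  153   38   56 1809]
px [339 152  19  24 347]
[ 0.4344  0.1964 -0.5187] 0.42
```

The wrist picture shows the middle jaw at (311,181) with its lip towards the bottom, nearly lined up with the tool. The large jaw is at (105,40) and the small one at (344,243), and the rail's tip is at about (535,237). I'll go lower for a refined fit.

```bash
python3 -c "
from h import *
cmd([.437,.203,.12],-.49)"
```

```text
turn [ 0.  -0.   2.2] shift [  4.7 -16.1 133.3] q6 0.65 t 2.75
```

To row units: 130 mm / 750 = 0.1733, -16.1 mm / 750 = -0.0215, 2.2 degrees / 180 = 0.0122.

Call:
send_rows:
  rows: "0 0 0.0122 0.0063 -0.0215 0.0667 1;0 0 0.0122 0.0063 -0.0215 0.1333 1;0 0 0.0122 0.0063 -0.0215 0.1733 1;0 0 0.0122 0.0063 -0.0215 0.1733 1;0 0 0.0122 0.0063 -0.0215 0.1733 1"

```text
time: 3.38
eef_pos: [0.4382, 0.2032, 0.1248]
tcp_rot: [0.858, 0.514, 0.001, 0.0]
contact_force: [-0.2, 0.0, 0.0]
opening: 1.0
finger_force: 0.0
```

```bash
python3 -c "
from fit import *
W=ctrl.read_camera('wrist');save(W,'w2.png')
for z in (0,0.002,.004): r=fit([W],[.433,.196,-.49],z)
c=r[:2]+.008*np.array([-np.sin(r[2]),np.cos(r[2])]);print(c)
cmd([*c,.026],r[2])
"
```

```text
px [ 296  184   57   94 4797]
[ 0.4331  0.1957 -0.5071] 0.095
px [ 296  184   57   94 4797]
[ 0.4331  0.1962 -0.5444] 0.112
px [ 296  184   57   94 4797]
[ 0.434   0.1974 -0.5668] 0.13
[0.43832881 0.20417052]
turn [ 0.15 -0.14  4.34] shift [ 0.5 -0.9 99.3] q6 0.71 t 3.425
```

View pics/w2.png

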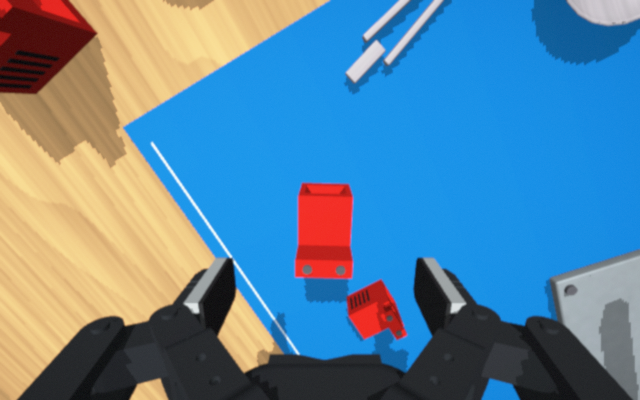

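To row units: 98 mm / 750 = 0.1307, 96 mm / 750 = 0.128, 1 degrees / 180 = 0.0056.

Call:
send_rows:
  rows: "0 0 0.0056 -0.0013 -0.0011 0.0533 1;0 0 0.0056 -0.0013 -0.0011 0.1 1;0 0 0.0056 -0.0013 -0.0011 0.124 1;0 0 0.0056 -0.0013 -0.0011 0.128 1;0 0 0.0056 -0.0013 -0.0011 0.1307 1;0 0 0.0056 -0.0013 -0.0011 0.1307 1"

```text
time: 4.18
eef_pos: [0.4371, 0.2027, 0.0267]
tcp_rot: [0.862, 0.506, 0.001, 0.0]
contact_force: [0.2, 0.2, -0.2]
opening: 0.999
finger_force: 0.0
```

Call:
send_rows:
  grip_force: 40
  rows: "0 0 0 0 0 0 -1;0 0 0 0 0 0 -1;0 0 0 0 0 0 -1;0 0 0 0 0 0 -1;0 0 0 0 0 0 -1;0 0 0 0 0 0 -1"

```text
time: 4.92
eef_pos: [0.4364, 0.2025, 0.0257]
tcp_rot: [0.862, 0.506, 0.0, 0.0]
contact_force: [-0.9, -0.3, 3.9]
opening: 0.44
finger_force: 41.2
```

To row units: -204 mm / 750 = -0.272, -200 mm / 750 = -0.2667, -24 degrees / 180 = -0.1333.

Call:
send_rows:
  rows: "0 0 0 0 0 -0.0267 -1;0 0 0 0 0 -0.08 -1;0 0 0 0 0 -0.1467 -1;0 0 -0.0556 0 0 -0.2133 -1;0 0 -0.1111 0 0 -0.2667 -1;0 0 -0.1333 0 0 -0.272 -1;0 0 -0.1333 0 0 -0.272 -1"

```text
time: 5.8
eef_pos: [0.4355, 0.2023, 0.2289]
tcp_rot: [0.738, 0.674, -0.0, -0.0]
contact_force: [-0.6, 0.9, -0.6]
opening: 0.438
finger_force: 40.8
```

```bash
python3 -c "
from fit import *
T=ctrl.read_camera('top')
for u,v,z in [(453,140,.051),(565,151,.051),(450,103,.013),(440,195,.013),(705,228,.013)]: print(ray(150+u*.375,110+v*.375,T,z))
t=ray(150+453*.375,110+140*.375,T,.051)
cmd([t[0]-.01,t[1]-.06,.23],-.1)
s=ctrl.get_state();print(s['contact_force'],s['wrist_torque'],s['opening'],s['eef_pos'])
"
```

```text
[0.63361652 0.03119226 0.051     ]
[ 0.62149856 -0.09073838  0.051     ]
[0.68672495 0.03502019 0.013     ]
[0.58030075 0.04590899 0.013     ]
[ 0.54322572 -0.24960052  0.013     ]
turn [-0.12  0.04  0.51] shift [-212.9  208.7   -2.2] q6 0.31 t 5.85
[-0.96343521 -0.17687093 -1.50590455] [-0.02829995  0.02916217 -0.01365856] 0.4424793790667672 [0.43513157 0.20220327 0.22810491]
```

To row units: -213 mm / 750 = -0.284, 209 mm / 750 = 0.2787, 0.5 degrees / 180 = 0.0028.

Call:
send_rows:
  rows: "0 0 0.0028 -0.284 0.2787 0 -1;0 0 0.0028 -0.284 0.2787 0 -1;0 0 0.0028 -0.284 0.2787 0 -1;0 0 0.0028 -0.284 0.2787 0 -1;0 0 0.0028 -0.284 0.2787 0 -1;0 0 0.0028 -0.284 0.2787 0 -1;0 0 0.0028 -0.284 0.2787 0 -1"

```text
time: 6.72
eef_pos: [0.6239, -0.028, 0.2273]
tcp_rot: [0.741, 0.671, -0.001, -0.002]
contact_force: [-0.1, 0.0, -1.7]
opening: 0.442
finger_force: 40.9
```

```bash
python3 -c "
from fit import *
W=ctrl.read_camera('wrist');save(W,'w3.png')
np.savez('w3.npz',E=W['extrinsics'],k=[W['fx'],W['fy'],W['cx'],W['cy']])
for n in ['rail_tip','jaw_lip','jaw_bore','jaw']:
  for d in ctrl.look_for(W,n)[:2]: P=w(d['position'],W)[:3];print(n,d['p'],P,px(P,W))
s=ctrl.get_state();print(s['eef_pos'],s['tcp_rot'])
"
```

```text
rail_tip 0.58 [ 0.62845841 -0.01449854  0.01183437] (np.float64(328.7266551464653), np.float64(165.86732047583345))
jaw_lip 0.82 [ 0.62663354 -0.01895021  0.24083802] (np.float64(331.2199900585216), np.float64(287.06038781507084))
jaw_lip 0.76 [0.44124542 0.10053698 0.02606166] (np.float64(123.91153669830791), np.float64(69.61738862627587))
jaw_bore 0.96 [ 0.62131527 -0.02095629  0.2418537 ] (np.float64(318.23892079730575), np.float64(294.0795566176397))
jaw_bore 0.63 [0.44380662 0.09904256 0.02445016] (np.float64(127.9769452087179), np.float64(71.18251881655547))
jaw 0.82 [ 0.62412443 -0.02196007  0.23987101] (np.float64(325.6050377000261), np.float64(292.756743243414))
jaw 0.57 [0.44388997 0.10292039 0.02575226] (np.float64(126.07228983512502), np.float64(66.68639302700103))
[ 0.62443502 -0.02732767  0.22936725] [ 7.40587464e-01  6.71959971e-01 -2.37997860e-05 -7.31457564e-05]
```

View pics/w3.png

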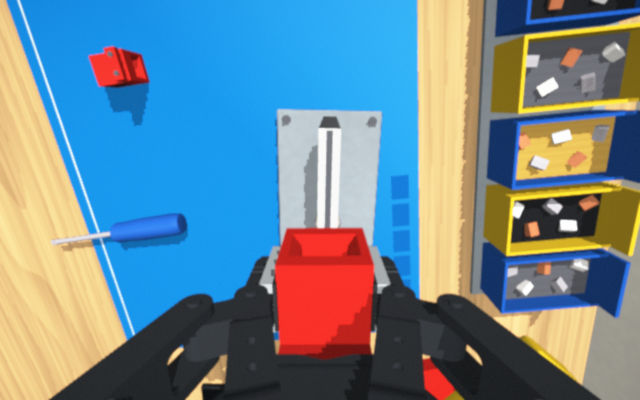

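```bash
python3 -c "
from fit import *
im=cv2.imread('pics/w3.png');g=im.astype(int).sum(2)//3
for r in [114,116,118,120,122,124,126,128,130,134]: print(r,g[r,312:346])
d=np.load('w3.npz');pic=dict(extrinsics=d['E'],fx=d['k'][0],fy=d['k'][1],cx=d['k'][2],cy=d['k'][3])
print(g[160,308:350],g[200,308:350])
pts=[]
for r in range(134,222,4):
  row=g[r].astype(float);gr=np.diff(row)
  # leftmost strong rise, rightmost strong fall
  print(r,[ (c,int(gr[c])) for c in range(308,350) if abs(gr[c])>35])
print(ray(328,117,pic,.057),ray(328,170,pic,.061),ray(328,220,pic,.061))
"
```

```text
114 [202 202 203 202 202 201 200 201 201 202 203 200 200 199 199 200 201 201
 201 199 199 199 199 199 197 199 198 199 199 199 198 196 195 196]
116 [201 202 201 202 203 200 202 202 203 200 189 159 144 143 141 142 143 144
 149 150 150 149 149 153 169 192 197 199 198 200 199 197 197 196]
118 [200 202 202 202 199 201 201 202 202 193 163 105  79  78  77  78  79  81
  81  82  83  81  82  89 117 165 192 198 197 200 199 197 197 196]
120 [201 201 200 201 201 200 202 201 192 163 114  83  79  79  78  78  79  79
  78  79  79  81  81  82  91 124 175 196 199 199 199 198 198 197]
122 [200 200 201 201 201 202 200 195 174 116  81  78  79  79  79  77  78  79
  79  81  80  81  81  82  84  99 140 184 198 201 199 199 198 197]
124 [201 200 201 200 201 201 198 181 138  92  79  78  78  78  78  79  79  80
  79  81  80  80  80  80  83  86 109 155 191 200 200 201 199 196]
126 [200 200 199 201 201 199 185 140  97  82  82  82  81  80  80  81  81  84
  81  82  83  84  84  85  85  85  91 123 168 195 200 200 199 197]
128 [202 201 201 201 203 206 217 225 226 227 227 226 221 207 203 200 201 201
 202 200 201 201 202 2
[... 1386 characters left out ...]
 (330, 60), (331, 37)]
186 [(316, 49), (317, 44), (324, -39), (325, -59), (330, 59), (331, 37)]
190 [(316, 49), (317, 44), (324, -52), (325, -52), (330, 60)]
194 [(316, 49), (317, 47), (324, -53), (325, -52), (330, 60)]
198 [(316, 50), (317, 46), (324, -56), (325, -49), (329, 40), (330, 58)]
202 [(316, 55), (324, -66), (325, -44), (329, 46), (330, 55)]
206 [(316, 53), (324, -65), (325, -44), (329, 45), (330, 57)]
210 [(316, 53), (324, -66), (325, -43), (329, 57), (330, 50)]
214 [(316, 50), (317, 41), (324, -66), (329, 57), (330, 50)]
218 [(316, 60), (324, -67), (329, 58), (330, 38)]
[0.63232252 0.03872784 0.057     ] [ 0.627777   -0.00897978  0.061     ] [ 0.62305025 -0.05894937  0.061     ]
```

```bash
python3 -c "
from fit import *
d=np.load('w3.npz');pic=dict(extrinsics=d['E'],fx=d['k'][0],fy=d['k'][1],cx=d['k'][2],cy=d['k'][3])
for z in (.060,.062):
  a=ray(329.08,134,pic,z);b=ray(327.36,218,pic,z);yaw=-np.arctan2(a[0]-b[0],a[1]-b[1])
  root=ray(329.2,127.5,pic,z);tip=ray(329.4,116.3,pic,z-.004)
  print(a,b,'yaw',yaw,'root',root,'tip',tip, tip-root)
E=np.linalg.inv(d['E']);s=ctrl.get_state();Rt=R.from_quat(s['tcp_rot']);print(Rt.inv().apply(E[:3,3]-s['eef_pos']), Rt.inv().apply(E[:3,2]),Rt.inv().apply(E[:3,0]))
q=s['tcp_rot'];y=Rt.apply([0,1,0]);print(np.arctan2(y[1],y[0]))
"
```

```text
[0.63188038 0.02386634 0.06      ] [ 0.62259098 -0.05716167  0.06      ] yaw -0.11414604855104506 root [0.6325258  0.02960011 0.06      ] tip [0.63365066 0.03917819 0.056     ] [ 0.00112486  0.00957808 -0.004     ]
[0.63187386 0.0240434  0.062     ] [ 0.62264932 -0.05641886  0.062     ] yaw -0.11414604855104457 root [0.63251477 0.02973714 0.062     ] tip [0.63363203 0.03924738 0.058     ] [ 0.00111726  0.00951024 -0.004     ]
[ 0.07683066 -0.00095674 -0.11707133] [-0.2996366  -0.00308967  0.95404841] [-7.64233269e-04  9.99995213e-01  2.99844167e-03]
-0.09709205958951247
```

```bash
python3 -c "
from fit import *
d=np.load('w3.npz');pic=dict(extrinsics=d['E'],fx=d['k'][0],fy=d['k'][1],cx=d['k'][2],cy=d['k'][3])
s=ctrl.get_state();Rt=R.from_quat(s['tcp_rot']);P=lambda v: np.round(px(s['eef_pos']+Rt.apply(v),pic),1)
for v in ([.017,-.019,-.0133],[.017,.019,-.0133],[-.020,-.019,-.0133],[-.020,.019,-.0133],[.017,-.019,.0247],[.017,.019,.0247]): print(v,P(v))
im=cv2.cvtColor(cv2.imread('pics/w3.png'),cv2.COLOR_BGR2RGB);m=red(dict(color=im))
n,l,st,_=cv2.connectedComponentsWithStats(m);k=l[320,320];print(st[k])
for r in range(226,352,6):
  c=np.where(l[r]==k)[0]
  if len(c): print(r,c.min(),c.max())
c=im[205:365,250:400];cv2.imwrite('pics/w3c.png',cv2.cvtColor(cv2.resize(c,None,fx=3.7,fy=3.7,interpolation=2),cv2.COLOR_RGB2BGR))
"
```

```text
[0.017, -0.019, -0.0133] [277.8 270.3]
[0.017, 0.019, -0.0133] [377.9 270.4]
[-0.02, -0.019, -0.0133] [281.9 349.4]
[-0.02, 0.019, -0.0133] [373.4 349.5]
[0.017, -0.019, 0.0247] [289.  231.2]
[0.017, 0.019, 0.0247] [365.5 231.3]
[  275   228   100   132 11789]
232 286 362
238 284 364
244 282 366
250 280 368
256 279 370
262 276 372
268 275 373
274 275 373
280 275 374
286 276 373
292 276 372
298 277 372
304 277 372
310 277 371
316 278 371
322 278 371
328 278 370
334 279 370
340 279 369
346 279 369
```

View pics/w3c.png

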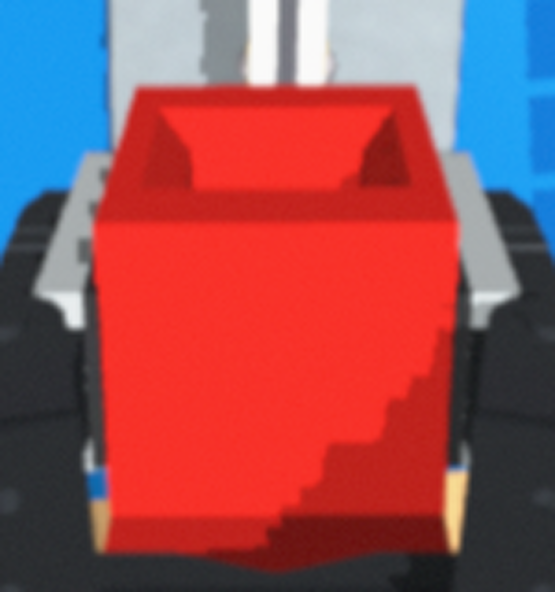

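The crop shows the jaw held square: rear face at columns 276–373, roof level, bore open to the back, pads flat on the flanks. Next I average the noisy pose readings.

```bash
python3 -c "
from fit import *
d=np.load('w3.npz');E0=np.linalg.inv(d['E'])
X=[];Q=[];C=[]
for i in range(8):
  p=ctrl.read_camera('wrist');s=ctrl.get_state();X.append(s['eef_pos']);Q.append(s['tcp_rot']);C.append(np.linalg.inv(p['extrinsics']))
X=np.array(X);print(X.mean(0),X.std(0));Rt=R.from_quat(Q).mean()
print([ (c[:3,3]-E0[:3,3]).round(4) for c in C][:4])
e=X.mean(0);print(Rt.inv().apply(C[0][:3,3]-e), Rt.inv().apply(C[0][:3,0]),s['time'])
y=Rt.apply([0,1,0]);print(np.arctan2(y[1],y[0]),Rt.apply([0,0,1]))
pic=p;P=lambda v: np.round(px(e+Rt.apply(v),pic),1)
for v in ([.017,-.019,-.0133],[.017,.019,-.0133],[.017,-.019,.0247],[.017,.019,.0247]): print(v,P(v))
"
```

```text
[ 0.62483649 -0.02801778  0.22954889] [1.38873291e-04 3.24174081e-04 5.98533389e-05]
[array([-0.0001,  0.0009,  0.002 ]), array([0.    , 0.0007, 0.0022]), array([0.0001, 0.0006, 0.0023]), array([0.0002, 0.0004, 0.0023])]
[ 0.07833981 -0.0016051  -0.11894675] [ 2.27489366e-03  9.99997331e-01 -4.03960310e-04] 7.375
-0.09787988624150629 [ 2.96394833e-04 -6.06384793e-05 -9.99999954e-01]
[0.017, -0.019, -0.0133] [277.1 268.7]
[0.017, 0.019, -0.0133] [375.5 268.7]
[0.017, -0.019, 0.0247] [288.1 230.4]
[0.017, 0.019, 0.0247] [363.5 230.5]
```

```bash
python3 -c "
from fit import *
p=ctrl.read_camera('wrist');save(p,'w4.png')
g=cv2.imread('pics/w4.png').astype(float).sum(2)/3
rows=np.arange(136,218,2);cs=[]
for r in rows:
  gr=np.diff(g[r]);a=np.arange(322,329);b=np.arange(328,335)
  l=np.clip(-gr[a],0,None);q=np.clip(gr[b],0,None);l[l<15]=0;q[q<15]=0
  cs.append(((a*l).sum()/l.sum()+(b*q).sum()/q.sum())/2+.5)
k=np.polyfit(rows,cs,1);print(k,np.std(cs-np.polyval(k,rows)))
z=.061
P=[ray(np.polyval(k,r),r,p,z) for r in (128,218)];print(P,'yaw',-np.arctan2(P[0][0]-P[1][0],P[0][1]-P[1][1]))
print(g[112:136,330].astype(int))
"
```

```text
[-1.94788124e-02  3.29733778e+02] 0.074107887473514
[array([0.63243952, 0.02865862, 0.061     ]), array([ 0.62250664, -0.05803602,  0.061     ])] yaw -0.11407569878011627
[200 199 191 160 114  87  81  80  80  80  80  81  81  82  95 158 223 224
 198 181 179 179 188 194]
```

```bash
python3 -c "
from h import *
cmd([.6398,.0860,.0567],-.112)"
```

```text
turn [ 0.01 -0.    0.77] shift [115.4   3.4 172.7] q6 -0.11 t 7.425
```

To row units: 172 mm / 750 = 0.2293, 115 mm / 750 = 0.1533, 0.8 degrees / 180 = 0.0044.

Call:
send_rows:
  rows: "0 0 0.0044 0.08 0.0045 0 -1;0 0 0.0044 0.1533 0.0045 0.0267 -1;0 0 0.0044 0.1533 0.0045 0.0933 -1;0 0 0.0044 0.1533 0.0045 0.16 -1;0 0 0.0044 0.1533 0.0045 0.2133 -1;0 0 0.0044 0.1533 0.0045 0.2293 -1;0 0 0.0044 0.1533 0.0045 0.2293 -1;0 0 0.0044 0.1533 0.0045 0.2293 -1"

```text
time: 8.43
eef_pos: [0.6416, 0.0855, 0.06]
tcp_rot: [0.746, 0.666, 0.002, 0.002]
contact_force: [-0.5, 0.9, -1.2]
opening: 0.44
finger_force: 40.9
```

```bash
cat > st.py <<'E'
from h import *
X=[];Q=[];F=[];M=[]
for i in range(5):
    ctrl.read_camera('top');s=ctrl.get_state();X.append(s['eef_pos']);Q.append(s['tcp_rot']);F.append(s['contact_force']);M.append(s['wrist_torque'])
Rt=R.from_quat(Q).mean();e=np.mean(X,0);y=Rt.apply([0,1,0]);yaw=np.arctan2(y[1],y[0])
t=np.array([.6345,.0394]);u=np.array([.1138,.9935]);d=e[:2]-t
print('along',round(d@u*1000,1),'lat',round((d[0]*u[1]-d[1]*u[0])*1000,2),'z',round(e[2]*1000,2),'yaw',round(yaw,4),'tilt',np.round(Rt.apply([0,0,1])[:2],4))
F=np.mean(F,0);M=np.mean(M,0);print('F tool',np.round(Rt.inv().apply(F),2),'M tool',np.round(Rt.inv().apply(M),3),'t',s['time'],'open',round(s['opening'],3))
E
python3 st.py; python3 -c "
from h import *
p=ctrl.read_camera('scene');save(p,'s5.png');a=cv2.imread('pics/s5.png')[170:320,240:420];cv2.imwrite('pics/s5c.png',cv2.resize(a,(720,600),interpolation=2))"
```

```text
along 46.6 lat 1.24 z 59.49 yaw -0.1125 tilt [ 0.0036 -0.0001]
F tool [ 0.09 -0.12  1.12] M tool [0.012 0.03  0.012] t 8.675 open 0.442
```

View pics/s5c.png

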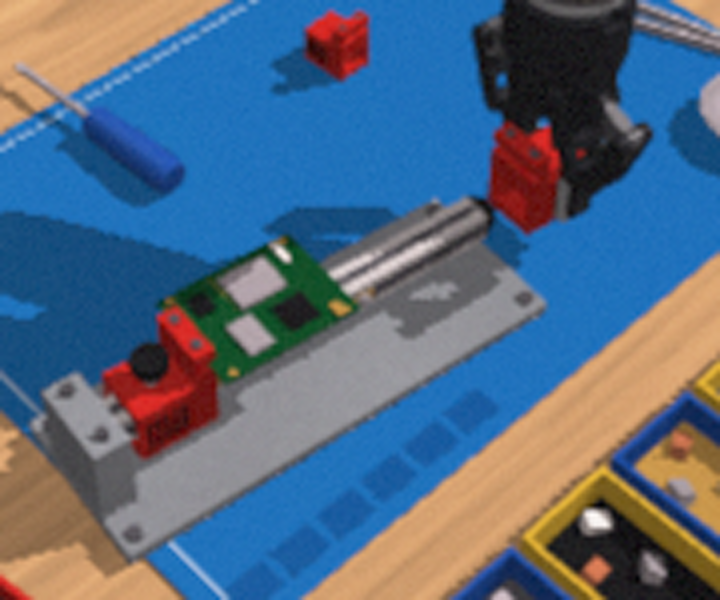

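The scene crop shows the held jaw, lip up and groove facing the board, just off the rail's black nose at (485,215) and lined up with it.

```bash
python3 st.py
```

```text
along 46.5 lat -0.02 z 57.63 yaw -0.1125 tilt [ 0.0004 -0.    ]
F tool [-0.02 -0.22  1.3 ] M tool [-0.017  0.01   0.014] t 8.975 open 0.439
```

To row units: -20 mm / 750 = -0.0267, -16 mm / 750 = -0.0213.

Call:
send_rows:
  rows: "0 0 0 -0.0053 0 0.0007 -1;0 0 0 -0.0107 0 0.0007 -1;0 0 0 -0.016 0 0.0007 -1;0 0 0 -0.0213 0 0.0007 -1;0 0 0 -0.0267 0 0.0007 -1;0 0 0 -0.0267 0 0.0007 -1;0 0 0 -0.0267 0 0.0007 -1;0 0 0 -0.0267 0 0.0007 -1"

```text
time: 9.98
eef_pos: [0.6374, 0.0659, 0.0568]
tcp_rot: [0.746, 0.666, -0.0, -0.0]
contact_force: [-0.6, -0.5, -1.1]
opening: 0.438
finger_force: 40.9
```

```bash
python3 st.py
```

```text
along 26.6 lat -0.09 z 56.83 yaw -0.1122 tilt [-0. -0.]
F tool [ 0.31 -0.06  1.17] M tool [ 0.005  0.026 -0.008] t 10.225 open 0.439
```

To row units: -12 mm / 750 = -0.016, -9 mm / 750 = -0.012.

Call:
send_rows:
  rows: "0 0 0 -0.004 0 0 -1;0 0 0 -0.008 0 0 -1;0 0 0 -0.012 0 0 -1;0 0 0 -0.016 0 0 -1;0 0 0 -0.016 0 0 -1;0 0 0 -0.016 0 0 -1;0 0 0 -0.016 0 0 -1"

```text
time: 11.1
eef_pos: [0.6361, 0.0539, 0.0568]
tcp_rot: [0.746, 0.666, 0.0, 0.0]
contact_force: [0.0, -0.0, -0.2]
opening: 0.439
finger_force: 40.9
```

```bash
python3 st.py
```

```text
along 14.6 lat -0.07 z 56.83 yaw -0.1123 tilt [0. 0.]
F tool [-0.01 -0.09  1.45] M tool [-0.001  0.008 -0.007] t 11.35 open 0.442
```

To row units: -20 mm / 750 = -0.0267, -16 mm / 750 = -0.0213.

Call:
send_rows:
  rows: "0 0 0 -0.0053 0 0 -1;0 0 0 -0.0107 0 0 -1;0 0 0 -0.016 0 0 -1;0 0 0 -0.0213 0 0 -1;0 0 0 -0.0267 0 0 -1;0 0 0 -0.0267 0 0 -1;0 0 0 -0.0267 0 0 -1;0 0 0 -0.0267 0 0 -1"

```text
time: 12.35
eef_pos: [0.6338, 0.0341, 0.0568]
tcp_rot: [0.746, 0.666, 0.0, -0.0]
contact_force: [0.2, -0.1, -1.7]
opening: 0.442
finger_force: 40.9
```

```bash
python3 st.py
```

```text
along -5.4 lat -0.05 z 56.82 yaw -0.1123 tilt [-0.  0.]
F tool [-0.08  0.07  1.19] M tool [-0.001  0.007  0.006] t 12.6 open 0.436
```

To row units: -22 mm / 750 = -0.0293, -20 mm / 750 = -0.0267.

Call:
send_rows:
  rows: "0 0 0 -0.0053 0 0 -1;0 0 0 -0.0107 0 0 -1;0 0 0 -0.016 0 0 -1;0 0 0 -0.0213 0 0 -1;0 0 0 -0.0267 0 0 -1;0 0 0 -0.0293 0 0 -1;0 0 0 -0.0293 0 0 -1;0 0 0 -0.0293 0 0 -1"

```text
time: 13.6
eef_pos: [0.6314, 0.0122, 0.0568]
tcp_rot: [0.746, 0.666, 0.0, -0.0]
contact_force: [0.1, 0.4, -2.1]
opening: 0.442
finger_force: 40.9
```

```bash
python3 st.py
```

```text
along -27.4 lat -0.0 z 56.82 yaw -0.1123 tilt [0. 0.]
F tool [0.02 0.09 1.25] M tool [0.007 0.004 0.011] t 13.85 open 0.437
```

Call:
send_rows:
  rows: "0 0 0 -0.0027 0 0 -1;0 0 0 -0.0053 0 0 -1;0 0 0 -0.008 0 0 -1;0 0 0 -0.0107 0 0 -1;0 0 0 -0.0133 0 0 -1;0 0 0 -0.016 0 0 -1"

```text
time: 14.6
eef_pos: [0.63, -0.0, 0.0568]
tcp_rot: [0.746, 0.666, -0.0, -0.0]
contact_force: [-0.9, 0.5, -1.8]
opening: 0.443
finger_force: 40.9
```

To row units: -10 mm / 750 = -0.0133, -8 mm / 750 = -0.0107.

Call:
send_rows:
  rows: "0 0 0 -0.0027 0 0 -1;0 0 0 -0.0053 0 0 -1;0 0 0 -0.008 0 0 -1;0 0 0 -0.0107 0 0 -1;0 0 0 -0.0133 0 0 -1"

```text
time: 15.22
eef_pos: [0.6289, -0.0099, 0.0568]
tcp_rot: [0.746, 0.666, -0.0, -0.0]
contact_force: [-0.0, 1.0, -2.3]
opening: 0.438
finger_force: 40.9
```

```bash
python3 st.py
```

```text
along -49.6 lat 0.05 z 56.83 yaw -0.1126 tilt [-0. -0.]
F tool [-0.18 -0.15  1.13] M tool [0.002 0.014 0.003] t 15.475 open 0.439
```

To row units: -8 mm / 750 = -0.0107, -6 mm / 750 = -0.008.

Call:
send_rows:
  rows: "0 0 0 -0.0027 0 0 -1;0 0 0 -0.0053 0 0 -1;0 0 0 -0.008 0 0 -1;0 0 0 -0.0107 0 0 -1"

```text
time: 15.98
eef_pos: [0.628, -0.0179, 0.0569]
tcp_rot: [0.746, 0.666, 0.0, 0.0]
contact_force: [0.7, -0.5, -1.0]
opening: 0.444
finger_force: 40.9
```

Call:
send_rows:
  rows: "0 0 0 -0.0013 0 0 -1;0 0 0 -0.0027 0 0 -1;0 0 0 -0.004 0 0 -1;0 0 0 -0.0053 0 0 -1"

```text
time: 16.48
eef_pos: [0.6275, -0.0217, 0.0568]
tcp_rot: [0.746, 0.666, -0.0, -0.0]
contact_force: [0.0, 0.3, -1.3]
opening: 0.436
finger_force: 40.9
```

```bash
python3 st.py
```

```text
along -61.6 lat 0.06 z 56.82 yaw -0.1125 tilt [-0. -0.]
F tool [0.27 0.09 1.17] M tool [-0.002  0.014 -0.002] t 16.725 open 0.442
```

To row units: -3 mm / 750 = -0.004, -2 mm / 750 = -0.0027.

Call:
send_rows:
  rows: "0 0 0 -0.0013 0 0 -1;0 0 0 -0.0027 0 0 -1;0 0 0 -0.004 0 0 -1"

```text
time: 17.1
eef_pos: [0.6272, -0.0248, 0.0568]
tcp_rot: [0.746, 0.666, 0.0, 0.0]
contact_force: [0.0, 0.6, -0.8]
opening: 0.439
finger_force: 40.9
```

To row units: -3 mm / 750 = -0.004, -2 mm / 750 = -0.0027.

Call:
send_rows:
  rows: "0 0 0 -0.0013 0 0 -1;0 0 0 -0.0027 0 0 -1;0 0 0 -0.004 0 0 -1"

```text
time: 17.48
eef_pos: [0.6269, -0.0278, 0.0568]
tcp_rot: [0.746, 0.666, 0.0, -0.0]
contact_force: [0.5, 0.2, -0.8]
opening: 0.44
finger_force: 40.9
```

To row units: -2 mm / 750 = -0.0027, -1 mm / 750 = -0.0013.

Call:
send_rows:
  rows: "0 0 0 -0.0013 0 0 -1;0 0 0 -0.0027 0 0 -1"

```text
time: 17.73
eef_pos: [0.6267, -0.0297, 0.0568]
tcp_rot: [0.746, 0.666, 0.0, 0.0]
contact_force: [-0.1, 0.0, -1.7]
opening: 0.437
finger_force: 40.9
```

```bash
python3 st.py
```

```text
along -69.6 lat 0.08 z 56.83 yaw -0.1125 tilt [-0. -0.]
F tool [ 0.11 -0.11  1.17] M tool [0.02  0.009 0.006] t 17.975 open 0.44
```

To row units: -2 mm / 750 = -0.0027, -1 mm / 750 = -0.0013.

Call:
send_rows:
  rows: "0 0 0 -0.0013 0 0 -1;0 0 0 -0.0027 0 0 -1"

```text
time: 18.23
eef_pos: [0.6265, -0.0317, 0.0568]
tcp_rot: [0.746, 0.666, -0.0, 0.0]
contact_force: [-0.0, 0.1, -0.9]
opening: 0.438
finger_force: 40.9
```

To row units: -2 mm / 750 = -0.0027, -1 mm / 750 = -0.0013.

Call:
send_rows:
  rows: "0 0 0 -0.0013 0 0 -1;0 0 0 -0.0027 0 0 -1"

```text
time: 18.48
eef_pos: [0.6261, -0.0336, 0.0568]
tcp_rot: [0.746, 0.666, -0.0, -0.0]
contact_force: [-0.0, 0.4, -0.4]
opening: 0.44
finger_force: 40.9
```

```bash
python3 st.py
```

```text
along -73.5 lat -0.14 z 56.71 yaw -0.1126 tilt [-0.0006  0.0002]
F tool [ 0.38 -0.53  1.19] M tool [0.101 0.068 0.006] t 18.725 open 0.438
```

To row units: -1 mm / 750 = -0.0013, -0.5 mm / 750 = -0.0007.

Call:
send_rows:
  rows: "0 0 0 -0.0007 0 0 -1;0 0 0 -0.0013 0 0 -1"

```text
time: 18.98
eef_pos: [0.6257, -0.0342, 0.0566]
tcp_rot: [0.746, 0.666, -0.0, -0.001]
contact_force: [-2.1, 1.0, -1.2]
opening: 0.445
finger_force: 40.9
```

```bash
python3 st.py
```

```text
along -74.3 lat -0.4 z 56.56 yaw -0.1126 tilt [-0.0012  0.0006]
F tool [ 1.66 -2.25  0.74] M tool [0.33  0.235 0.093] t 19.225 open 0.441
```

Call:
send_rows:
  rows: "0 0 0 -0.0007 -0.0007 0 -1;0 0 0 -0.0013 -0.0009 0 -1"

```text
time: 19.48
eef_pos: [0.6255, -0.0349, 0.0568]
tcp_rot: [0.746, 0.666, 0.001, -0.0]
contact_force: [-0.3, 5.4, -2.5]
opening: 0.437
finger_force: 40.9
```

```bash
python3 st.py
```

```text
along -75.0 lat -0.44 z 56.86 yaw -0.1125 tilt [0.0007 0.0008]
F tool [ 4.94 -0.56  1.82] M tool [0.077 0.811 0.021] t 19.725 open 0.444
```

To row units: -2 mm / 750 = -0.0027, -1.4 mm / 750 = -0.0019.

Call:
send_rows:
  rows: "0 0 0 -0.0009 0 0 -1;0 0 0 -0.0019 0 0 -1;0 0 0 -0.0027 0 0 -1"

```text
time: 20.1
eef_pos: [0.6254, -0.0365, 0.0571]
tcp_rot: [0.746, 0.666, 0.001, -0.0]
contact_force: [0.6, 7.4, -1.5]
opening: 0.44
finger_force: 40.9
```

To row units: -2 mm / 750 = -0.0027, -1.4 mm / 750 = -0.0019.

Call:
send_rows:
  rows: "0 0 0 -0.0009 0 0 -1;0 0 0 -0.0019 0 0 -1;0 0 0 -0.0027 0 0 -1"

```text
time: 20.48
eef_pos: [0.6252, -0.0387, 0.0571]
tcp_rot: [0.746, 0.666, 0.001, -0.0]
contact_force: [0.4, 5.7, -1.4]
opening: 0.444
finger_force: 40.9
```

```bash
python3 st.py
```

```text
along -79.1 lat -0.31 z 57.08 yaw -0.1123 tilt [0.0009 0.0005]
F tool [ 5.57 -0.46  1.06] M tool [0.079 0.789 0.023] t 20.725 open 0.441
```

To row units: -2 mm / 750 = -0.0027, -1.4 mm / 750 = -0.0019.

Call:
send_rows:
  rows: "0 0 0 -0.0009 0 0 -1;0 0 0 -0.0019 0 0 -1;0 0 0 -0.0027 0 0 -1"

```text
time: 21.1
eef_pos: [0.6248, -0.0421, 0.0571]
tcp_rot: [0.746, 0.666, -0.0, 0.001]
contact_force: [-1.0, 2.2, -1.5]
opening: 0.437
finger_force: 40.9
```

To row units: -2 mm / 750 = -0.0027, -1.4 mm / 750 = -0.0019.

Call:
send_rows:
  rows: "0 0 0 -0.0009 0 0 -1;0 0 0 -0.0019 0 0 -1;0 0 0 -0.0027 0 0 -1"

```text
time: 21.48
eef_pos: [0.6245, -0.0437, 0.0569]
tcp_rot: [0.746, 0.666, 0.0, 0.0]
contact_force: [0.1, 2.9, -0.7]
opening: 0.438
finger_force: 40.9
```

```bash
python3 st.py
```

```text
along -83.8 lat -0.47 z 56.89 yaw -0.1123 tilt [ 0.0002 -0.0006]
F tool [1.11 0.4  1.23] M tool [0.017 0.145 0.024] t 21.725 open 0.438
```

To row units: -4 mm / 750 = -0.0053, -3 mm / 750 = -0.004.

Call:
send_rows:
  rows: "0 0 0 -0.0013 0 0 -1;0 0 0 -0.0027 0 0 -1;0 0 0 -0.004 0 0 -1;0 0 0 -0.0053 0 0 -1"

```text
time: 22.22
eef_pos: [0.624, -0.0474, 0.0568]
tcp_rot: [0.746, 0.666, 0.0, -0.0]
contact_force: [0.4, 2.1, -0.8]
opening: 0.443
finger_force: 40.9
```

To row units: -4 mm / 750 = -0.0053, -3 mm / 750 = -0.004.

Call:
send_rows:
  rows: "0 0 0 -0.0013 0 0 -1;0 0 0 -0.0027 0 0 -1;0 0 0 -0.004 0 0 -1;0 0 0 -0.0053 0 0 -1"

```text
time: 22.72
eef_pos: [0.6235, -0.0515, 0.0568]
tcp_rot: [0.746, 0.666, 0.0, 0.0]
contact_force: [0.1, 2.5, -0.6]
opening: 0.442
finger_force: 40.9
```

```bash
python3 st.py; python3 -c "
from h import *
p=ctrl.read_camera('scene');save(p,'s6.png');a=cv2.imread('pics/s6.png')[190:290,260:380];cv2.imwrite('pics/s6c.png',cv2.resize(a,(720,600),interpolation=2))"
```

```text
along -91.9 lat -0.56 z 56.83 yaw -0.1123 tilt [-0.     -0.0007]
F tool [0.74 0.51 1.52] M tool [-0.046  0.126  0.006] t 22.975 open 0.445
```

View pics/s6c.png

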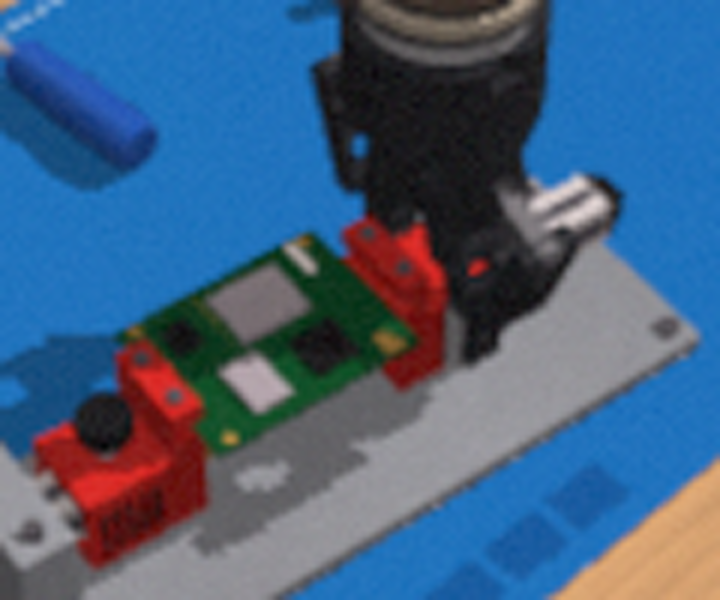

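The scene crop shows the jaw on the rail, with its lip just about to take the board's edge and the heights matching.

To row units: -2 mm / 750 = -0.0027, -1.4 mm / 750 = -0.0019.

Call:
send_rows:
  rows: "0 0 0 -0.0009 0 0 -1;0 0 0 -0.0019 0 0 -1;0 0 0 -0.0027 0 0 -1;0 0 0 -0.0027 0 0 -1"

```text
time: 23.52
eef_pos: [0.6233, -0.0535, 0.0568]
tcp_rot: [0.746, 0.666, -0.0, 0.0]
contact_force: [0.8, 1.1, -0.8]
opening: 0.439
finger_force: 41.0
```

To row units: -1 mm / 750 = -0.0013, -0.5 mm / 750 = -0.0007.

Call:
send_rows:
  rows: "0 0 0 -0.0007 0 0 -1;0 0 0 -0.0013 0 0 -1;0 0 0 -0.0013 0 0 -1"

```text
time: 23.9
eef_pos: [0.6232, -0.0549, 0.0569]
tcp_rot: [0.746, 0.666, -0.0, 0.0]
contact_force: [0.3, 0.5, -1.8]
opening: 0.441
finger_force: 41.0
```

```bash
python3 st.py
```

```text
along -95.0 lat -0.53 z 56.85 yaw -0.1123 tilt [-0.     -0.0008]
F tool [-0.74  0.21  1.08] M tool [-0.    -0.104  0.012] t 24.15 open 0.439
```

To row units: -1 mm / 750 = -0.0013, -0.5 mm / 750 = -0.0007.

Call:
send_rows:
  rows: "0 0 0 -0.0007 0 0 -1;0 0 0 -0.0013 0 0 -1;0 0 0 -0.0013 0 0 -1"

```text
time: 24.52
eef_pos: [0.6231, -0.0555, 0.0568]
tcp_rot: [0.746, 0.666, -0.0, 0.0]
contact_force: [0.8, -1.2, -1.5]
opening: 0.439
finger_force: 41.0
```

```bash
python3 st.py
```

```text
along -95.6 lat -0.55 z 56.85 yaw -0.1124 tilt [ 0.     -0.0002]
F tool [-0.76  0.3   1.07] M tool [-0.059 -0.072  0.002] t 24.775 open 0.437
```

Call:
send_rows:
  rows: "0 0 0 -0.0007 0 0 -1;0 0 0 -0.0013 0 0 -1;0 0 0 -0.0013 0 0 -1"

```text
time: 25.15
eef_pos: [0.6229, -0.0571, 0.0569]
tcp_rot: [0.746, 0.666, -0.0, 0.0]
contact_force: [-0.3, -3.5, -1.1]
opening: 0.441
finger_force: 41.0
```

```bash
python3 st.py
```

```text
along -97.1 lat -0.5 z 56.88 yaw -0.1123 tilt [ 0.    -0.001]
F tool [-3.79  0.28  1.78] M tool [-0.057 -0.618  0.007] t 25.4 open 0.44
```

Call:
send_rows:
  rows: "0 0 0 -0.0007 0 0 -1;0 0 0 -0.0013 0 0 -1;0 0 0 -0.0013 0 0 -1"

```text
time: 25.78
eef_pos: [0.6229, -0.0574, 0.0569]
tcp_rot: [0.746, 0.666, -0.0, 0.0]
contact_force: [-0.3, -3.5, -1.3]
opening: 0.44
finger_force: 40.9
```

```bash
python3 st.py
```

```text
along -97.5 lat -0.54 z 56.86 yaw -0.1123 tilt [ 0.0001 -0.0002]
F tool [-3.03  0.83  1.07] M tool [-0.044 -0.516 -0.001] t 26.025 open 0.437
```

To row units: -1 mm / 750 = -0.0013, -0.5 mm / 750 = -0.0007.

Call:
send_rows:
  rows: "0 0 0 -0.0007 0 0 -1;0 0 0 -0.0013 0 0 -1;0 0 0 -0.0013 0 0 -1"

```text
time: 26.4
eef_pos: [0.6227, -0.0587, 0.0568]
tcp_rot: [0.746, 0.666, -0.0, 0.0]
contact_force: [-0.2, -4.8, -1.2]
opening: 0.439
finger_force: 40.9
```

```bash
python3 st.py
```

```text
along -98.7 lat -0.54 z 56.85 yaw -0.1124 tilt [ 0.     -0.0004]
F tool [-4.69  0.72  0.97] M tool [-0.046 -0.7    0.008] t 26.65 open 0.441
```

To row units: -0.8 mm / 750 = -0.0011, -0.5 mm / 750 = -0.0007.

Call:
send_rows:
  rows: "0 0 0 -0.0007 0 0 -1;0 0 0 -0.0011 0 0 -1;0 0 0 -0.0011 0 0 -1"

```text
time: 27.02
eef_pos: [0.6227, -0.0588, 0.0568]
tcp_rot: [0.746, 0.666, 0.0, -0.0]
contact_force: [-0.3, -1.8, -1.2]
opening: 0.438
finger_force: 40.9
```

```bash
python3 st.py
```

```text
along -98.9 lat -0.59 z 56.84 yaw -0.1125 tilt [0.0001 0.0006]
F tool [-1.28  0.58  1.09] M tool [-0.065 -0.197 -0.   ] t 27.275 open 0.437
```

To row units: -0.3 mm / 750 = -0.0004.

Call:
send_rows:
  rows: "0 0 0 -0.0004 0 0 -1;0 0 0 -0.0004 0 0 -1;0 0 0 -0.0004 0 0 -1"

```text
time: 27.65
eef_pos: [0.6226, -0.0589, 0.0568]
tcp_rot: [0.746, 0.666, 0.0, -0.0]
contact_force: [-0.2, 1.4, 0.2]
opening: 0.441
finger_force: 41.0
```

```bash
python3 st.py
```

```text
along -99.1 lat -0.64 z 56.8 yaw -0.1126 tilt [-0.      0.0008]
F tool [2.37 0.32 0.68] M tool [-0.097  0.417  0.007] t 27.9 open 0.445
```

To row units: 0.2 mm / 750 = 0.0003.

Call:
send_rows:
  rows: "0 0 0 0.0003 0 0 -1;0 0 0 0.0003 0 0 -1;0 0 0 0.0003 0 0 -0.1;0 0 0 0.0003 0 0 0.1;0 0 0 0.0003 0 0 0.4;0 0 0 0.0003 0 0 0.6;0 0 0 0.0003 0 0 0.6;0 0 0 0.0003 0 0 0.6"

```text
time: 28.9
eef_pos: [0.6226, -0.0593, 0.0568]
tcp_rot: [0.746, 0.666, -0.0, 0.0]
contact_force: [-0.4, 0.5, -0.0]
opening: 0.8
finger_force: 0.0
```

```bash
python3 st.py
```

```text
along -99.4 lat -0.58 z 56.81 yaw -0.1124 tilt [-0. -0.]
F tool [-0.57 -0.06 -0.31] M tool [-0.014  0.036 -0.011] t 29.15 open 0.8
```

To row units: -170 mm / 750 = -0.2267, -130 mm / 750 = -0.1733.

Call:
send_rows:
  rows: "0 0 0 0 0 -0.0133 0.6;0 0 0 0 0 -0.0533 0.6;0 0 0 0 0 -0.1067 0.6;0 0 0 0 0 -0.1733 0.6;0 0 0 0 0 -0.2267 0.6;0 0 0 0 0 -0.2267 0.6;0 0 0 0 0 -0.2267 0.6"

```text
time: 30.02
eef_pos: [0.6222, -0.0592, 0.2264]
tcp_rot: [0.746, 0.666, -0.0, -0.0]
contact_force: [-0.3, -0.9, -1.0]
opening: 0.799
finger_force: 0.0
```

```bash
python3 st.py; python3 -c "
from h import *
p=ctrl.read_camera('wrist');save(p,'w7.png')
q=ctrl.read_camera('scene');save(q,'s7.png')
a=cv2.resize(cv2.imread('pics/w7.png')[120:400,200:440],(480,560),interpolation=2);b=cv2.resize(cv2.imread('pics/s7.png')[190:310,260:328],(317,560),interpolation=2)
cv2.imwrite('pics/c7.png',np.hstack([a,b]))"
```

```text
along -99.3 lat -1.52 z 224.82 yaw -0.1125 tilt [-0.0033  0.0009]
F tool [ 0.13 -0.33  0.08] M tool [ 0.003 -0.011  0.01 ] t 30.275 open 0.8
```

View pics/c7.png

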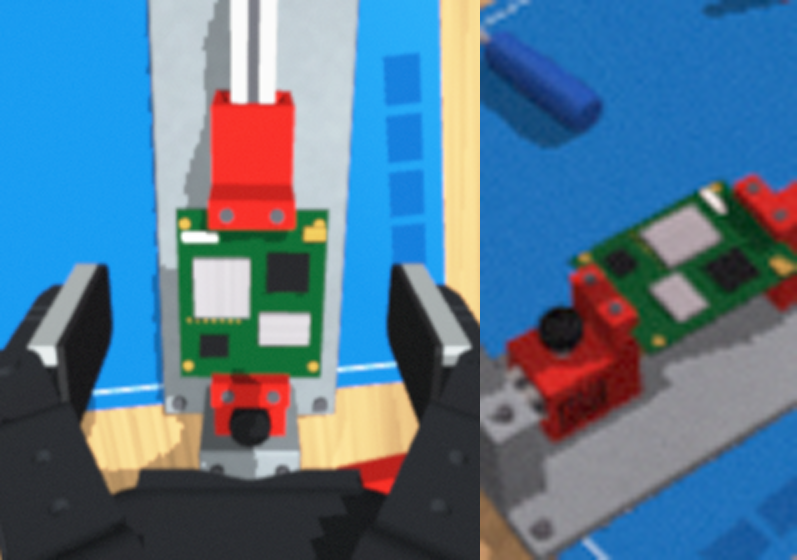

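The wrist picture shows the jaw in line on the rail, with its lip (left panel, at about (252,210)) over the board's free edge and the gripper clear. The pull-in and the stop after it were both felt, so I'm handing it in.

```bash
python3 -c "
from plant import ctrl
print(ctrl.sign_off())"
```

```text
the job is handed in; nothing more can be done
None
```

The middle-sized jaw is on the rail with its groove over the board's edge and the gripper clear; I felt the balls pull it in and hold, and handed the job in at about 30 s (no verdict was returned).

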